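# Nip the re-bonded acrylic cube in the trigger clamp

### The arm

A 6-joint arm with a two-finger parallel gripper is mounted at the origin on the work surface. World frame = base frame: x ahead of the robot, y to its left, z up, the work surface at z = 0. Lengths are in m, angles in rad, forces in N, time in s.
With the tool pointing down it reaches from about 0.275 to 0.975 m from the base axis. Payload 8.4 kg.
Tool frame: the origin (TCP) lies between the finger pads; the fingertips stand 11 mm ahead of it and the grasp point (between the pads) lies 8 mm behind it; z points along the fingers, y is the direction in which the jaws open and shut (so a half turn about z gives the same grasp; the last joint's range is limited). The gripper opens to 92 mm and grips with 3 to 60 N. Pads are 20 mm wide; open, the fingers measure 128 mm over their backs; the gripper's body (75 mm by 189 mm) begins 69 mm behind the grasp point.
Start: joints at [-1.18, 0.353, 1.633, -0, 1.155, -0.002], TCP at [0.239, -0.577, 0.226] pointing down, gripper open.
Joint ranges: [-2.63, 2.63], [-0.92, 2.1], [0.06, 2.66], [-1.3, 4.44], [0, 2.69], [-3.02, 3.02]. Speed limits (rad/s): [2.22, 2.22, 2.79, 3.14, 3.14, 3.14].

### API

Orientations are given as a 3x3 rotation matrix whose columns are the frame's x, y, z axes.
In Python, from workcell import ctrl, grab_frame, camera_params, search_frame, masks_of gives the robot as it stands. The module is installed in compiled form; this text tells all that it offers.
- The arm moves only by the shell command python3 -m crank 'ROWS' [FORCE]. ROWS is JSON, a list of rows, each an object of numbers: "x", "y", "z": the shift along the world's x, y, z in m; "ax", "ay", "az": the turn, a rotation vector about the world's x, y, z in degrees; "hand": the opening in per cent of the stroke, from 0 (shut) to 100 (fully open). A call has 1 to 20 rows; each row shifts and turns the commanded pose from where the row before left it; what a row does not reach is not made up. A row lasts 1/12 s, in which the tool goes at most 41.7 mm and 7.16 degrees, less where a joint would pass 70% of its speed; a pose out of reach is approached as far as the arm can. A call is refused whole if a number of a shift passes 0.0417 or a number of a turn 7.16, either way. A call with a gripper value outside its range is refused whole. The fingers move at their own pace and stop on an object; FORCE is the grip in N (left out, the last holds). Time passes only in rows, so rows that do not move let the fingers close. It gives the time, the measured TCP pose, the force and the opening at its end, in the units of the state.
- ctrl.observe(): the state, without advancing time (a new reading comes with each control period).
- grab_frame(name): name is "side" or "top" or "wrist"; returns (picture, depth): 400x640x3 uint8, red, green, blue; 400x640 float32, m along the optical axis (not along the pixel's ray), 0 where there is no reading.
- camera_params(name): a dict with "K" (3x3 intrinsics, pixels), "view" (4x4, takes a point from world to camera coordinates). Camera axes: x right, y up, looking along -z (the intrinsics and any distortion apply to the point x, -y, -z); pixel columns grow to the right and rows downward; lengths in m; the calibration is good to about 2 mm. A picture is of the moment at which its call begins: read the wrist's pose just before it. camera_params takes no time and is no camera call; for the wrist camera it gives the pose at the moment of the call.
- ctrl.sign_off(): hands the job in, once; it reports no verdict.
Trained networks look in the newest picture that a camera, given by its name, has taken for a name from the list of things; names that differ only in an ending like _2 or _b are one class to them, and where a whole thing is asked for, a point or a joint stands for the part that bears it (a point fixed in the world has none). Each returns a list of dicts, best first, with "conf" (0 to 1); they miss things now and then, are a little off and sometimes report something else, mostly with a low value. They report only what shows in the picture. A call takes as long as a camera call. They do not tell look-alikes from the thing itself.
- search_frame(camera, name): "xy" ([column, row] in pixels, amid what is visible of it).
- masks_of(camera, name): "mask" (400x640 bool, what is visible of it) and "xy" ([column, row] in pixels, amid what is visible of it).
The state is a dict: "clock": time; "joint_pos": joint angles; "qd": joint speeds; "joint_efforts": joint torques, N m; "ee_pos": TCP position; "eef_rot": TCP orientation; "ft_force": force on the tool from outside, world axes, zero at the start; "moment": the same for the moment, N m; "width": finger opening in m.
Only numpy, scipy, OpenCV 4.12 (cv2) and the standard library are available. Lean on these libraries where they do the work, as an engineer would, in place of code of your own. Each camera call takes 0.05 s, during which the arm holds its last target.

### The job

One side of the clear acrylic flap-lid cube on the bonding board has just been re-bonded and needs light clamping: slide the clamp's far jaw along its bar by the orange grip until its pad is about a finger's width (some 20 mm) short of the cube and let go of it, then pump the orange trigger against the handle, out and in, until both pads press the cube. Finish while still squeezing the trigger, holding the cube firmly but gently without crushing it. Never touch the cube with the robot, and leave the filter shells, blower tip, lens cap and filter frame where they lie.

Things in the scene. Friction and masses are not known exactly. Their poses are not given: they have to be found in the camera images.
- clamp: Black one-hand trigger clamp bolted flat to a fixed plywood board 135 x 325 x 15 mm (x -40..95, y -75..250 mm). Origin on the counter under the bar's axis; z up; +y along the bar from near to far jaw; jaws and cube on the +x side, handle and trigger on -x. Mid plane z = 45 mm. Housing x -26..24, y -36..28, top z 62; near jaw x 22..82, y -4..28, top z 60. Coordinates below are in this frame, in mm.
- near_pad (a point): Centre of the face of the near jaw's fixed black rubber pad (34 x 34 mm), which faces +y; at (50, 40, 45) in the clamp frame, axes as the clamp's.
- handle_grip (a point): Point (-70, -33, 45) on the outer (-y) face of the fixed handle (x -113..-23, y -33..-13, z 32..58; bare counter under its outer part). Handle and trigger measure 68 mm across (along y) here with the trigger out, 36 mm squeezed home. Only the trigger gives way, so the midpoint between the fingers must shift from 34 mm to about 18 mm to +y of this face, or the handle stops the squeeze.
- trigger: Orange trigger lever on the +y side of the handle, 10 mm thick (y), 24 mm high, swinging level about an upright pivot. Origin: the pivot, at (44, 14, 45). The lever lies along its own -x axis; its finger part is 73 to 139 mm from the pivot, the rest is in the housing. While only the trigger-side finger bears, the other clear of the handle, it takes up to twice the gripper's set grip.
- trigger_grip (a point): Point on the trigger's outer (+y) face, 114 mm from the pivot, 45 mm above the counter; moves with the trigger. About (-69, 35, 45) in the clamp frame when out, (-69, 3, 45) when squeezed home.
- trigger_pull (a joint): Trigger angle, rad: 0 out, 0.28 squeezed home. Spring: 2.4 N at the grip point when out, 5.6 N home; it comes out by itself. Past 0.02 rad a pawl drops on the bar's teeth (8 mm pitch, up to 8 mm lost) and draws the bar 0.06 m per rad: 8 mm a full stroke, sometimes 16 (first 6 to 14). No lock: let out (below 0.05), the bar stays by friction but pressure springs off.
- far_jaw: Far jaw and the toothed steel bar (18 mm wide, 8 high, along x = 0, teeth 3 mm on its -x edge) it is fixed to. Origin on the bar's axis, 45 mm above the counter, axes as the clamp's. The jaw is a black block, 22 mm thick along y, x -16..82, top z 60.
- slide_grip (a point): Centre of the orange ribbed grip for sliding the far jaw: 26 mm thick (y), 28 mm high (top z 59), x -46..-14, at (-32, y, 45), where y is 25 mm further than the unpressed far pad face. The board (top z 15) is under it.
- bar_slide (a joint): How far the far jaw has been slid towards the near jaw, m: 0 wide open, at most 0.115; the pad faces are 0.150 minus this apart; it moves to clamp -y as it grows. With the trigger out it slides freely both ways against about 3 N of friction and stays where left.
- far_pad_face (a point): Centre of the face of the far jaw's soft black pad (34 x 34 x 14 mm), which faces -y; at (50, 190 - bar_slide + pad_squash, 45) in the clamp frame (all in mm); axes as the clamp's.
- pad_squash (a joint): How far the soft far pad is pressed in, m: 0 free, at most 0.010; 5 N per mm. 8 to 25 N (1.6 to 5 mm) is a good firm hold, over 36 N crushes the cube. Force on the cube by squeezing force at the trigger's grip point: 12 N gives 8 to 12 N, 15 N about 16, 20 N about 24, 25 N about 33 (less when the trigger is home). Under 9 N of squeeze a stroke may not finish.
- cube: Clear acrylic box, pale edges, hinged clear flap lid with black tab; 60 x 60 mm, 60 high, about 0.1 kg, loose on the board between the jaws, centre about 50 mm to +x of the bar, 1 to 9 mm short of the near pad. Origin: centre of its underside (z 15); sides 30 mm from it, y axis nearly the clamp's y. The far pad pushes it on to the near pad.
- filter_shells: Stack of three black plastic round filter shells screwed together, 74 mm across, 28 mm high, on the counter. Origin: centre of the underside. Leave alone.
- blower_tip: Stainless steel blower tip, a cone 32 mm across the foot and 55 mm high, standing on the counter. Origin: centre of the underside. Leave alone.
- lens_cap: White silicone lens cap, 70 mm across, 11 mm high, on the counter. Origin: centre of the underside. Leave alone.
- filter_frame: Aluminium square filter frame, 86 x 86 x 6 mm with a 66 mm opening, flat on the counter. Origin: centre of the underside. Leave alone.
Things that resemble listed ones, but are neither listed nor needed, are in the scene too. Of the things like the cube, leave any that is green; of the rest the larger one is meant.

How it is judged:
By the outcome, as a careful person would: the job done as asked, in the order asked, and still so for the second after the job is handed in, while the arm keeps its last pose, push and grip.
It also fails if it takes over 58 s, if anything falls off the work surface, if the arm or the gripper's body presses on something with over 40 N, if the wrist force passes 120 N, or if a joint passes its speed limit or range.

## Working session

There is one attempt and no reset: what is moved stays moved. The work goes in short steps, Python scripts to look and compute and a shell command to move; the robot and the scene stay as the last step left them, time stands still between calls to the robot, and variables do not carry over. Pictures are saved under pics/ and viewed, and the job is handed in when it is done.

```bash
mkdir -p pics; ls; cat > h.py <<'E'
import numpy as np, cv2
from workcell import ctrl, grab_frame, camera_params, search_frame, masks_of
def snap(cam,fn):
    p=camera_params(cam); im,d=grab_frame(cam)
    cv2.imwrite('pics/'+fn,im[:,:,::-1]); np.savez('pics/'+fn+'.npz',im=im,d=d,K=p['K'],view=p['view'])
    return im,d,p
def pix2w(p,u,v,d):
    K=np.array(p['K']); V=np.array(p['view'])
    x=(u-K[0,2])/K[0,0]*d; y=(v-K[1,2])/K[1,1]*d
    c=np.stack([x,-y,-d*np.ones_like(x),np.ones_like(x)],-1)
    return (c@np.linalg.inv(V).T)[...,:3]
def pix2plane(p,u,v,z):
    V=np.linalg.inv(np.array(p['view'])); o=V[:3,3]
    q=pix2w(p,np.float64(u),np.float64(v),1.0); r=q-o
    return o+r*(z-o[2])/r[2]
def w2pix(p,X):
    c=np.array(p['view'])@np.append(X,1); K=np.array(p['K'])
    return K[0,0]*c[0]/-c[2]+K[0,2], K[1,1]*(-c[1])/-c[2]+K[1,2]
E
python3 - <<'E'
from h import *
for c in('top','side','wrist'):
    im,d,p=snap(c,c+'0.png')
    print(c,np.round(np.linalg.inv(p['view']),3).tolist(),np.round(p['K'],1).tolist(),[k for k in p])
    for n in ('clamp','trigger','cube','far_jaw','slide_grip','filter_shells','blower_tip','lens_cap','filter_frame'):
        r=search_frame(c,n)
        print(n,[(np.round(a['xy']).tolist(),round(a['conf'],2)) for a in r])
s=ctrl.observe(); print(s['clock'],s['ee_pos'],s['eef_rot'],s['ft_force'],s['width'])
E
```

```text
pics
top [[-0.018, 0.997, -0.073, 0.502], [-1.0, -0.017, 0.007, -0.0], [0.006, 0.073, 0.997, 0.931], [0.0, 0.0, 0.0, 1.0]] [[393.6, 0.0, 316.4], [0.0, 393.6, 196.9], [0.0, 0.0, 1.0]] ['K', 'view']
clamp [([317.0, 199.0], 0.67)]
trigger [([342.0, 232.0], 0.76)]
cube [([255.0, 275.0], 0.9), ([341.0, 279.0], 0.89), ([316.0, 181.0], 0.59)]
far_jaw [([290.0, 204.0], 0.58)]
slide_grip [([293.0, 201.0], 0.64), ([279.0, 188.0], 0.64)]
filter_shells [([259.0, 138.0], 0.65)]
blower_tip [([348.0, 132.0], 0.45)]
lens_cap [([297.0, 134.0], 0.67)]
filter_frame [([438.0, 198.0], 0.88)]
side [[0.934, 0.23, -0.275, 0.352], [-0.359, 0.6, -0.715, -0.55], [0.0, 0.766, 0.643, 0.548], [0.0, 0.0, 0.0, 1.0]] [[393.7, 0.0, 319.6], [0.0, 393.7, 198.7], [0.0, 0.0, 1.0]] ['K', 'view']
clamp [([326.0, 231.0], 0.7)]
trigger [([297.0, 234.0], 0.94)]
cube [([228.0, 257.0], 0.92), ([219.0, 186.0], 0.91), ([334.0, 197.0], 0.84)]
far_jaw [([308.0, 196.0], 0.95), ([295.0, 232.0], 0.34)]
slide_grip [([310.0, 194.0], 0.94), ([335.0, 196.0], 0.64)]
filter_shells [([355.0, 165.0], 0.83)]
blower_tip [([409.0, 223.0], 0.59)]
lens_cap [([376.0, 195.0], 0.88), ([328.0, 232.0], 0.48)]
filter_frame [([371.0, 366.0], 0.84), ([296.0, 231.0], 0.67)]
wrist [[0.384, 0.888, 0.255, 0.311], [-0.923, 0.369, 0.106, -0.547], [-0.0, -0.276, 0.961, 0.385], [0.0, 0.0, 0.0, 1.0]] [[323.0, 0.0, 321.9], [0.0, 323.0, 200.8], [0.0, 0.0, 1.0]] ['K', 'view']
clamp []
trigger []
cube []
far_jaw []
slide_grip []
filter_shells []
blower_tip []
lens_cap []
filter_frame []
1.5 [ 0.2392406  -0.57740778  0.22559494] [[ 9.23829065e-01  3.82805247e-01 -2.83441091e-05]
 [ 3.82805247e-01 -9.23829065e-01 -3.17625201e-05]
 [-3.83439711e-05  1.84928656e-05 -9.99999999e-01]] [-0.55665552  0.25047119 -0.82820156] 0.09204924364585472
```

```bash
python3 - <<'E'
import cv2
a=cv2.imread('pics/top0.png'); cv2.imwrite('pics/top0b.png',cv2.resize(a[90:310,200:480],None,fx=2.7,fy=2.7,interpolation=cv2.INTER_CUBIC))
a=cv2.imread('pics/side0.png'); cv2.imwrite('pics/side0b.png',cv2.resize(a[130:390,180:480],None,fx=2.3,fy=2.3,interpolation=cv2.INTER_CUBIC))
E
```

```text
(no output)
```

View pics/top0b.png

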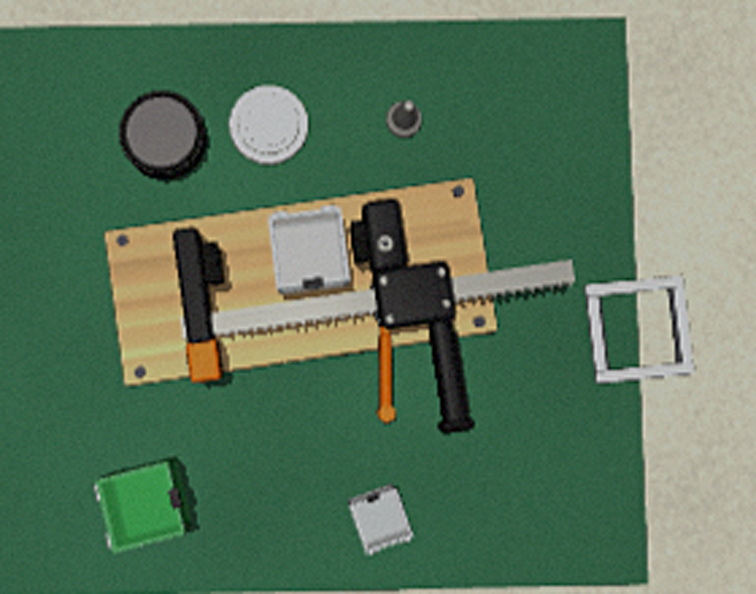

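View pics/side0b.png

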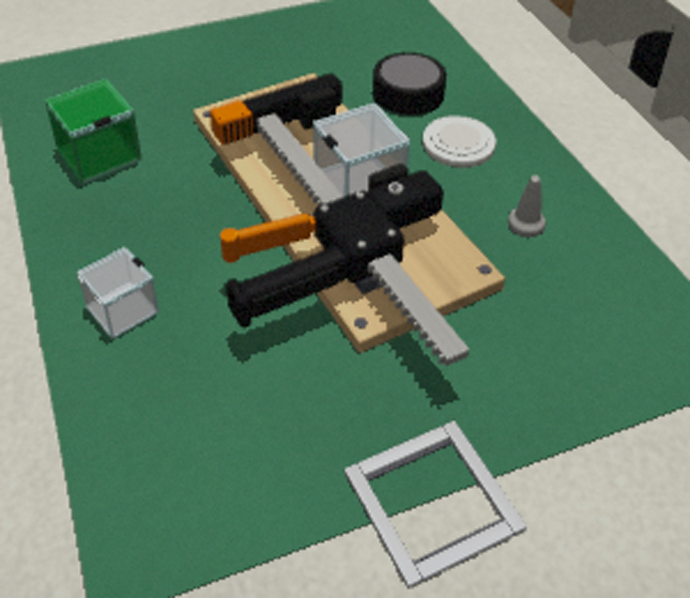

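```bash
cat >> h.py <<'E'
from scipy.optimize import least_squares
def load(fn):
    z=np.load('pics/'+fn+'.npz'); return z['im'],z['d'],dict(K=z['K'],view=z['view'])
def c2w(pose,P):
    P=np.asarray(P,float)/1000; c,s=np.cos(pose[2]),np.sin(pose[2])
    return np.array([pose[0]+c*P[0]-s*P[1],pose[1]+s*P[0]+c*P[1],P[2]])
def w2c(pose,X):
    c,s=np.cos(pose[2]),np.sin(pose[2]); dx,dy=X[0]-pose[0],X[1]-pose[1]
    return np.array([c*dx+s*dy,-s*dx+c*dy,X[2]])*1000
E
python3 - <<'E'
from h import *
im,d,p=load('top0.png')
cr=[((106,232),(95,250)),((472,180),(95,-75)),((496,330),(-40,-75)),((125,385),(-40,250))]
W=[];C=[]
for (u,v),c in cr:
    W.append(pix2plane(p,200+u/2.7,90+v/2.7,0.015)); C.append((*c,15))
f=lambda q:np.concatenate([(c2w(q,c)-w)[:2] for c,w in zip(C,W)])
r=least_squares(f,[0.5,0,0]); print(r.x,np.degrees(r.x[2]),np.round(r.fun*1000,1))
q=r.x
# side check: overlay
for cam in('top','side'):
    im,d,p=load(cam+'0.png'); o=cv2.resize(im[:,:,::-1],None,fx=3,fy=3,interpolation=cv2.INTER_CUBIC)
    def poly(pts,col):
        P=np.array([[ (a+.5)*3 for a in w2pix(p,c2w(q,t))] for t in pts],int); cv2.polylines(o,[P],True,col,1)
    poly([(95,250,15),(95,-75,15),(-40,-75,15),(-40,250,15)],(255,0,0))
    poly([(-26,-36,62),(24,-36,62),(24,28,62),(-26,28,62)],(0,0,255))
    poly([(22,-4,60),(82,-4,60),(82,28,60),(22,28,60)],(0,255,255))
    poly([(-113,-33,58),(-23,-33,58),(-23,-13,58),(-113,-13,58)],(255,255,0))
    u,v=[int(3*a) for a in w2pix(p,c2w(q,(20,80,40)))]
    cv2.imwrite('pics/ov_%s.png'%cam,o[max(0,v-300):v+300,max(0,u-400):u+400])
# depth points stats
im,d,p=load('top0.png')
vv,uu=np.mgrid[0:400,0:640]; X=pix2w(p,uu+0.0,vv+0.0,d)
c,s=np.cos(q[2]),np.sin(q[2]); 
xc=(c*(X[...,0]-q[0])+s*(X[...,1]-q[1]))*1e3; yc=(-s*(X[...,0]-q[0])+c*(X[...,1]-q[1]))*1e3; z=X[...,2]*1e3
def box(x0,x1,y0,y1,z0,z1):
    m=(xc>x0)&(xc<x1)&(yc>y0)&(yc<y1)&(z>z0)&(z<z1)&(d>0)
    print(m.sum(),[np.round(np.percentile(a[m],[1,50,99]),1).tolist() for a in (xc,yc,z)])
box(-60,-27,-60,60,30,75); box(20,82,-10,60,50,70); box(-26,24,-36,28,50,75); box(-50,-14,100,250,50,70); box(-14,90,150,250,50,70); box(-5,5,60,160,30,70); box(20,80,45,130,50,90)
E
```

```text
[ 0.55981272 -0.08553324  0.12684354] 7.267599540288624 [ 0.6  2.1  1.5 -1.5 -1.3 -1.6 -0.9  0.9]
228 [[-59.7, -43.8, -27.5], [-33.9, -16.7, 33.3], [38.1, 56.4, 60.7]]
483 [[20.7, 50.3, 80.6], [-4.2, 16.4, 40.2], [51.6, 60.2, 64.9]]
620 [[-24.9, -0.4, 23.3], [-34.5, -3.3, 27.4], [52.6, 61.9, 65.5]]
163 [[-43.5, -29.0, -14.6], [163.0, 175.7, 189.1], [53.5, 58.7, 62.8]]
551 [[-13.1, 38.9, 81.9], [151.7, 173.2, 187.5], [50.4, 59.6, 64.0]]
198 [[-4.9, -0.1, 4.8], [61.6, 110.1, 159.2], [46.0, 49.2, 53.0]]
753 [[20.5, 49.7, 79.5], [48.1, 77.8, 106.9], [69.0, 74.5, 78.1]]
```

View pics/ov_top.png

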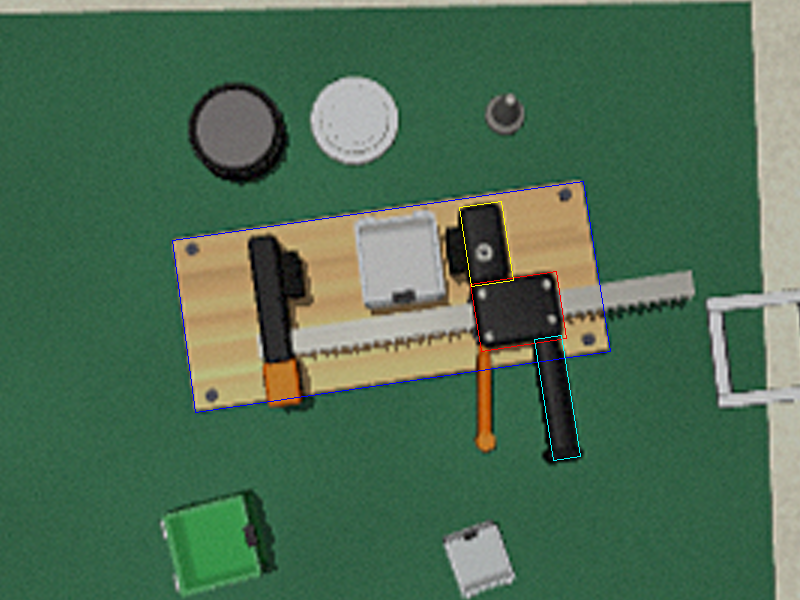

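View pics/ov_side.png

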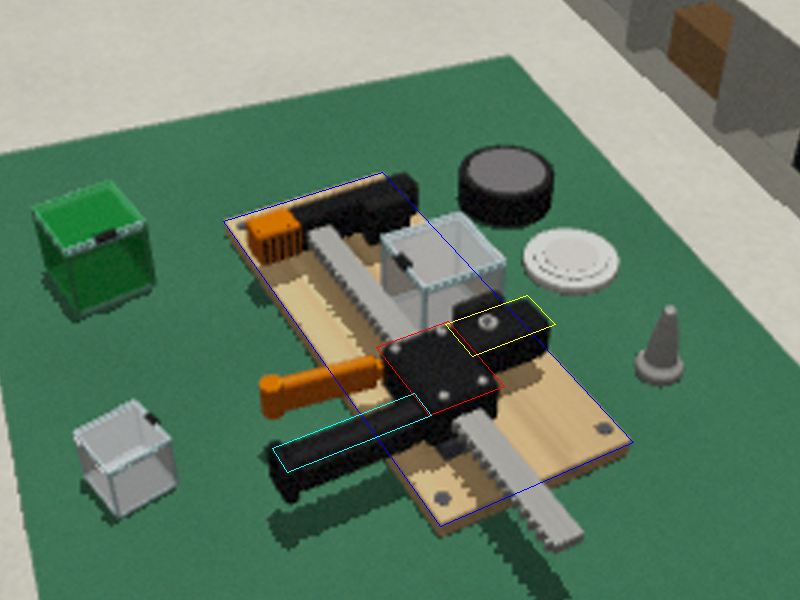

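```bash
python3 - <<'E'
from h import *
q=[0.5598,-0.0855,0.1268]
w=c2w(q,(-32,176,45)); print(w, w-ctrl.observe()['ee_pos'])
E
python3 -m crank '[{"x":0.013,"y":0.033,"az":-0.76},{"x":0.013,"y":0.033,"az":-0.76},{"x":0.013,"y":0.033,"az":-0.76},{"x":0.013,"y":0.033,"az":-0.76},{"x":0.013,"y":0.033,"az":-0.76},{"x":0.013,"y":0.033,"az":-0.76},{"x":0.013,"y":0.033,"az":-0.76},{"x":0.013,"y":0.033,"az":-0.76},{"x":0.013,"y":0.033,"az":-0.76},{"x":0.013,"y":0.033,"az":-0.76},{"x":0.013,"y":0.033,"az":-0.76},{"x":0.013,"y":0.033,"az":-0.76},{"x":0.013,"y":0.033,"az":-0.76},{"x":0.013,"y":0.033,"az":-0.76},{"x":0.013,"y":0.033,"az":-0.76},{"x":0.013,"y":0.033,"az":-0.76},{"x":0.013,"y":0.033,"az":-0.76},{"x":0.013,"y":0.033,"az":-0.76},{"x":0.013,"y":0.033,"az":-0.76},{"x":0.013,"y":0.033,"az":-0.76}]'
python3 -m crank '[{},{},{}]'
python3 - <<'E'
from h import *
im,d,p=snap('wrist','w1.png'); s=ctrl.observe(); print(s['clock'],s['ee_pos'],s['eef_rot'][:,1],s['joint_pos'],s['ft_force'])
q=[0.5598,-0.0855,0.1268]; print(w2c(q,s['ee_pos']))
E
```

```text
[0.50579986 0.08504027 0.045     ] [ 0.26655926  0.66244805 -0.18059494]
1.55 [ 0.23924935 -0.57739155  0.22559458] [ 3.82828086e-01 -9.23819602e-01  8.93500828e-06] [-1.18036675e+00  3.52972593e-01  1.63341286e+00 -6.80825953e-06
  1.15519825e+00 -2.42333152e-03] [ 0.3432364   0.77500521 -0.04485746]
[-380.18199943 -447.40547877  225.59458334]$[0]: bad value
$[0]: bad value
```

View pics/w1.png

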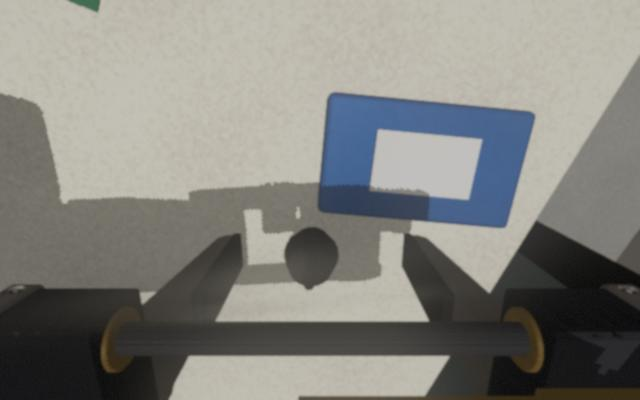

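```bash
python3 -m crank '[{"x":0.013,"y":0.033,"z":0,"ax":0,"ay":0,"az":-0.76,"hand":100}]'
```

```text
clock: 1.63
ee_pos: [0.2512, -0.5482, 0.2257]
eef_rot: [[0.93, 0.369, 0.0], [0.369, -0.93, -0.003], [-0.001, 0.003, -1.0]]
ft_force: [0.6, 0.5, -0.0]
width: 0.0916
```

```bash
python3 -m crank '[{"x":0.013,"y":0.033,"z":0,"ax":0,"ay":0,"az":-0.76,"hand":100},{"x":0.013,"y":0.033,"z":0,"ax":0,"ay":0,"az":-0.76,"hand":100},{"x":0.013,"y":0.033,"z":0,"ax":0,"ay":0,"az":-0.76,"hand":100},{"x":0.013,"y":0.033,"z":0,"ax":0,"ay":0,"az":-0.76,"hand":100},{"x":0.013,"y":0.033,"z":0,"ax":0,"ay":0,"az":-0.76,"hand":100},{"x":0.013,"y":0.033,"z":0,"ax":0,"ay":0,"az":-0.76,"hand":100},{"x":0.013,"y":0.033,"z":0,"ax":0,"ay":0,"az":-0.76,"hand":100},{"x":0.013,"y":0.033,"z":0,"ax":0,"ay":0,"az":-0.76,"hand":100},{"x":0.013,"y":0.033,"z":0,"ax":0,"ay":0,"az":-0.76,"hand":100},{"x":0.013,"y":0.033,"z":0,"ax":0,"ay":0,"az":-0.76,"hand":100},{"x":0.013,"y":0.033,"z":0,"ax":0,"ay":0,"az":-0.76,"hand":100},{"x":0.013,"y":0.033,"z":0,"ax":0,"ay":0,"az":-0.76,"hand":100},{"x":0.013,"y":0.033,"z":0,"ax":0,"ay":0,"az":-0.76,"hand":100},{"x":0.013,"y":0.033,"z":0,"ax":0,"ay":0,"az":-0.76,"hand":100},{"x":0.014,"y":0.033,"z":0,"ax":0,"ay":0,"az":-0.76,"hand":100},{"x":0.014,"y":0.033,"z":0,"ax":0,"ay":0,"az":-0.76,"hand":100},{"x":0.014,"y":0.033,"z":0,"ax":0,"ay":0,"az":-0.76,"hand":100},{"x":0.014,"y":0.033,"z":0,"ax":0,"ay":0,"az":-0.76,"hand":100},{"x":0.014,"y":0.033,"z":0,"ax":0,"ay":0,"az":-0.76,"hand":100},{"x":0,"y":0,"z":0,"ax":0,"ay":0,"az":0,"hand":70}]'
python3 - <<'E'
from h import *
im,d,p=snap('wrist','w1.png'); s=ctrl.observe(); print(s['clock'],s['ee_pos'],s['eef_rot'][:,1],s['joint_pos'],s['ft_force'])
q=[0.5598,-0.0855,0.1268]; print(w2c(q,s['ee_pos']))
E
```

```text
clock: 3.3
ee_pos: [0.5066, 0.0874, 0.2259]
eef_rot: [[0.992, 0.129, 0.002], [0.129, -0.992, 0.002], [0.003, -0.002, -1.0]]
ft_force: [-0.9, 0.1, -0.1]
width: 0.088
3.35 [0.5052387  0.08517779 0.22560001] [ 1.30633090e-01 -9.91430701e-01 -4.02218055e-04] [1.63834625e-01 1.77024467e-01 1.87153070e+00 4.24866287e-04
 1.09226733e+00 1.60342808e+00] [-0.12772454 -0.49837834 -0.67725655]
[-32.53926613 176.20737198 225.60001352]
```

View pics/w1.png

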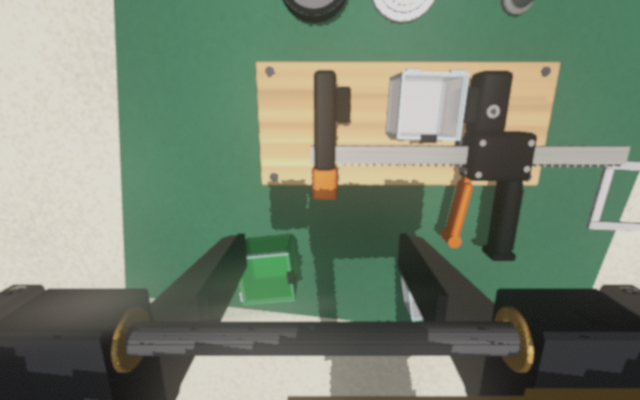

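```bash
cat >> h.py <<'E'
Q=[0.5598,-0.0855,0.1268]
def cloud(fn,q=None):
    q=q or Q
    im,d,p=load(fn); vv,uu=np.mgrid[0:400,0:640]; X=pix2w(p,uu+0.0,vv+0.0,d)
    c,s=np.cos(q[2]),np.sin(q[2])
    return im,d,(c*(X[...,0]-q[0])+s*(X[...,1]-q[1]))*1e3,(-s*(X[...,0]-q[0])+c*(X[...,1]-q[1]))*1e3,X[...,2]*1e3
def box(C,x0,x1,y0,y1,z0,z1,l=''):
    im,d,xc,yc,z=C
    m=(xc>x0)&(xc<x1)&(yc>y0)&(yc<y1)&(z>z0)&(z<z1)&(d>0)
    print(l,m.sum(),[np.round(np.percentile(a[m],[1,5,50,95,99]),1).tolist() for a in (xc,yc,z)] if m.sum() else '')
E
python3 - <<'E'
from h import *
for f in('top0.png','w1.png','side0.png'):
    C=cloud(f); print(f)
    box(C,-100,-40,-60,0,45,65,'handle');box(C,-80,-60,5,60,45,65,'trig');box(C,20,90,-20,32,52,70,'njaw');box(C,-40,40,-60,35,58,70,'hous')
    box(C,-60,-18,100,250,50,70,'sgrip');box(C,-8,90,162,250,52,70,'fjaw');box(C,38,62,130,200,52,65,'fpad');box(C,20,82,43,130,69,90,'cube');box(C,-60,120,-100,300,10,20,'board')
    o=cv2.resize(C[0][:,:,::-1],None,fx=3,fy=3); im,d,p=load(f)
im,d,p=load('w1.png');o=cv2.resize(im[:,:,::-1],None,fx=2.5,fy=2.5,interpolation=cv2.INTER_CUBIC)
for col,pts in (((255,0,0),[(95,250,15),(95,-75,15),(-40,-75,15),(-40,250,15)]),((0,0,255),[(-26,-36,62),(24,-36,62),(24,28,62),(-26,28,62)]),((0,255,255),[(22,-4,60),(82,-4,60),(82,28,60),(22,28,60)]),((255,255,0),[(-113,-33,58),(-23,-33,58),(-23,-13,58),(-113,-13,58)])):
    cv2.polylines(o,[np.array([[(a+.5)*2.5 for a in w2pix(p,c2w(Q,t))] for t in pts],int)],True,col,1)
cv2.imwrite('pics/w1o.png',o[100:680,600:1400])
E
```

```text
top0.png
handle 273 [[-99.2, -96.8, -69.9, -43.2, -40.8], [-34.2, -33.4, -22.6, -13.3, -12.8], [47.7, 52.1, 57.0, 60.1, 61.1]]
trig 37 [[-79.8, -79.4, -70.6, -60.6, -60.2], [26.6, 27.2, 31.1, 35.3, 35.8], [53.6, 54.1, 56.4, 58.9, 60.1]]
njaw 438 [[20.4, 22.3, 49.9, 79.4, 82.9], [-16.3, -3.4, 12.9, 28.5, 31.4], [53.9, 56.0, 59.9, 63.0, 64.6]]
hous 699 [[-34.9, -22.3, 2.9, 34.8, 38.8], [-33.9, -30.6, -0.7, 25.1, 29.2], [58.1, 58.5, 61.7, 64.4, 65.4]]
sgrip 142 [[-43.6, -42.4, -30.9, -19.5, -18.2], [162.9, 164.0, 175.6, 187.6, 189.1], [54.4, 55.8, 58.6, 61.8, 62.8]]
fjaw 420 [[-6.7, -3.1, 38.3, 77.6, 82.2], [162.8, 165.3, 175.6, 185.8, 187.2], [53.1, 55.8, 59.5, 62.5, 63.9]]
fpad 173 [[38.2, 38.8, 49.5, 60.7, 61.3], [151.5, 152.8, 168.8, 185.3, 187.1], [54.8, 57.0, 60.4, 63.6, 64.0]]
cube 754 [[20.8, 23.2, 50.4, 77.7, 80.3], [48.1, 50.6, 77.4, 104.5, 106.9], [71.0, 72.2, 74.5, 77.1, 78.1]]
board 4602 [[-36.8, -33.0, 32.8, 92.9, 96.2], [-72.2, -63.2, 121.2, 240.7, 248.2], [11.4, 12.5, 15.1, 17.8, 18.9]]
w1.png
handle 1281 [[-99.3, -96.8, -68.8, -43.0, -40.8], [-33.1, -32.0, -17.7, -11.8,
[... 1249 characters left out ...]
2.3, 54.2, 59.6, 62.4, 63.4]]
hous 790 [[-35.0, -23.5, 0.6, 34.8, 39.3], [-33.4, -31.5, -2.5, 24.5, 30.6], [58.2, 58.7, 61.7, 63.4, 64.1]]
sgrip 150 [[-45.6, -45.0, -33.0, -19.7, -18.6], [162.6, 163.8, 171.6, 186.3, 188.2], [50.2, 50.5, 58.6, 60.6, 61.0]]
fjaw 301 [[-7.4, -4.5, 30.2, 75.5, 80.3], [162.5, 165.0, 172.8, 184.6, 186.8], [52.8, 54.2, 60.0, 61.8, 63.1]]
fpad 134 [[38.2, 38.9, 49.5, 60.8, 61.8], [151.5, 152.4, 161.9, 183.2, 186.4], [52.5, 53.8, 60.6, 63.1, 63.8]]
cube 649 [[20.5, 22.9, 48.7, 76.4, 78.7], [48.0, 49.0, 74.9, 105.9, 109.0], [69.7, 71.7, 74.8, 76.0, 76.5]]
board 2961 [[-39.4, -38.0, -1.4, 87.6, 93.7], [-73.3, -71.0, -16.4, 219.5, 248.8], [10.9, 13.0, 15.2, 16.8, 17.6]]
```

View pics/w1o.png

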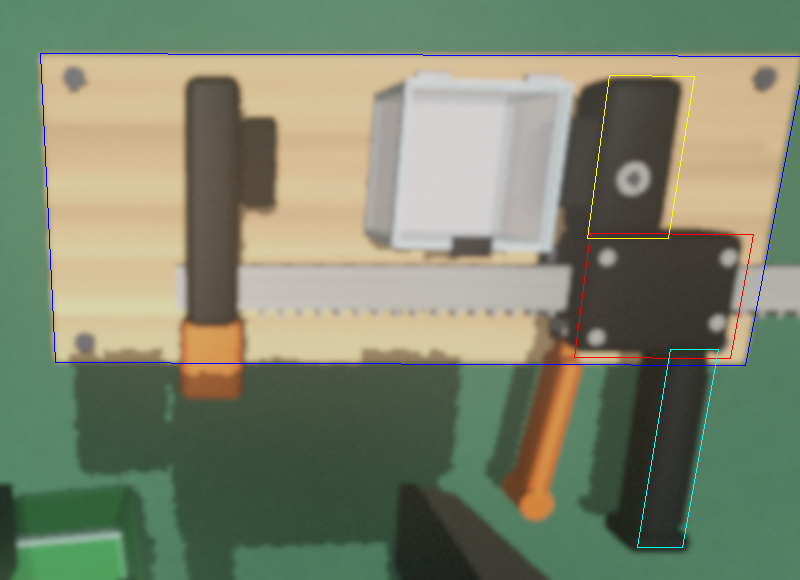

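```bash
python3 -m crank '[{"x":0,"y":0,"z":-0.03,"ax":0,"ay":0,"az":0,"hand":65},{"x":0,"y":0,"z":-0.03,"ax":0,"ay":0,"az":0,"hand":65},{"x":0,"y":0,"z":-0.03,"ax":0,"ay":0,"az":0,"hand":65},{"x":0,"y":0,"z":-0.03,"ax":0,"ay":0,"az":0,"hand":65},{"x":0,"y":0,"z":-0.03,"ax":0,"ay":0,"az":0,"hand":65},{"x":0,"y":0,"z":-0.02,"ax":0,"ay":0,"az":0,"hand":65},{"x":0,"y":0,"z":-0.018,"ax":0,"ay":0,"az":0,"hand":65},{"x":0,"y":0,"z":0,"ax":0,"ay":0,"az":0,"hand":65}]'
python3 -m crank '[{"x":0,"y":0,"z":0,"ax":0,"ay":0,"az":0,"hand":20},{"x":0,"y":0,"z":0,"ax":0,"ay":0,"az":0,"hand":20},{"x":0,"y":0,"z":0,"ax":0,"ay":0,"az":0,"hand":20},{"x":0,"y":0,"z":0,"ax":0,"ay":0,"az":0,"hand":20},{"x":0,"y":0,"z":0,"ax":0,"ay":0,"az":0,"hand":20},{"x":0,"y":0,"z":0,"ax":0,"ay":0,"az":0,"hand":20}]' 15
python3 - <<'E'
from h import *
s=ctrl.observe(); print(s['clock'],w2c(Q,s['ee_pos']),s['width'],s['ft_force'])
im,d,p=snap('side','s2.png'); cv2.imwrite('pics/s2b.png',cv2.resize(im[130:330,180:480,::-1],None,fx=2.6,fy=2.6))
E
```

```text
clock: 4.02
ee_pos: [0.5015, 0.0812, 0.0347]
eef_rot: [[0.992, 0.127, -0.006], [0.127, -0.992, -0.001], [-0.006, 0.0, -1.0]]
ft_force: [-1.4, 0.4, 0.1]
width: 0.0599
clock: 4.52
ee_pos: [0.5049, 0.0829, 0.0385]
eef_rot: [[0.992, 0.127, 0.002], [0.127, -0.992, 0.001], [0.002, -0.0, -1.0]]
ft_force: [-0.1, 2.0, 7.3]
width: 0.0264
4.5167 [-33.13350341 173.96592844  38.53374686] 0.026351034074149203 [-0.09573666  1.9770369   7.25373739]
```

View pics/s2b.png

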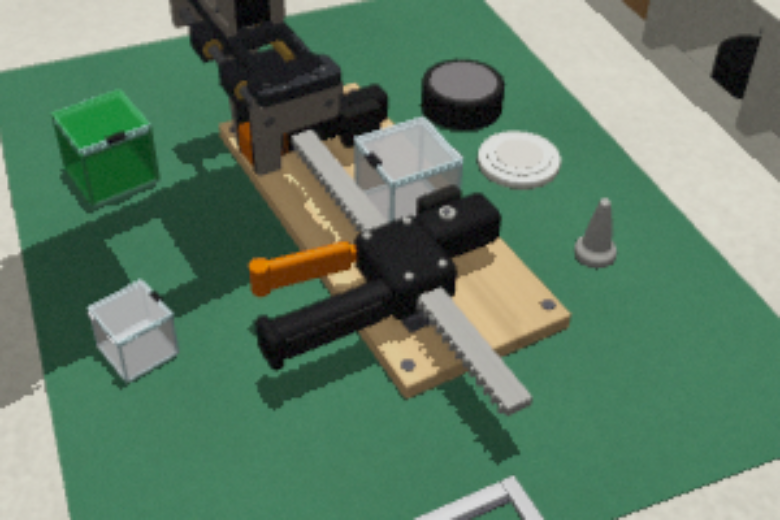

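```bash
python3 -m crank '[{"x":0.0007,"y":-0.0055,"z":0,"ax":0,"ay":0,"az":0,"hand":20},{"x":0.0007,"y":-0.0055,"z":0,"ax":0,"ay":0,"az":0,"hand":20},{"x":0.0007,"y":-0.0055,"z":0,"ax":0,"ay":0,"az":0,"hand":20},{"x":0.0007,"y":-0.0055,"z":0,"ax":0,"ay":0,"az":0,"hand":20},{"x":0,"y":0,"z":0,"ax":0,"ay":0,"az":0,"hand":20},{"x":0,"y":0,"z":0,"ax":0,"ay":0,"az":0,"hand":20}]'
python3 - <<'E'
from h import *
s=ctrl.observe(); print(s['clock'],w2c(Q,s['ee_pos']),s['width'],s['ft_force'])
snap('side','s3.png');snap('top','t3.png');
for f in('top0.png','t3.png','side0.png','s2.png','s3.png'):
    C=cloud(f); print(f); box(C,64,90,100,250,50,70,'fjaw');box(C,66,90,43,120,69,80,'cube');box(C,-9,9,-150,-36,43,56,'bartail')
E
```

```text
clock: 5.07
ee_pos: [0.5079, 0.0602, 0.0386]
eef_rot: [[0.992, 0.127, 0.002], [0.127, -0.992, -0.0], [0.002, 0.001, -1.0]]
ft_force: [-0.8, -3.1, 7.8]
width: 0.0257
5.0667 [-33.05004368 151.06824533  38.55902997] 0.025714291198050052 [-0.82180083 -3.11227703  7.75944625]
top0.png
fjaw 93 [[64.1, 64.9, 72.4, 82.2, 82.8], [153.5, 157.2, 174.6, 185.7, 187.2], [52.6, 55.6, 59.6, 62.6, 64.0]]
cube 189 [[66.2, 66.6, 73.5, 80.7, 82.3], [47.8, 50.3, 77.8, 103.4, 106.1], [71.3, 72.1, 74.6, 77.0, 77.7]]
bartail 332 [[-8.4, -6.8, 0.6, 8.1, 8.8], [-137.5, -133.7, -87.6, -42.3, -37.9], [44.5, 46.0, 49.2, 51.7, 52.9]]
t3.png
fjaw 97 [[64.2, 64.5, 72.5, 82.5, 83.6], [125.9, 133.1, 149.5, 160.7, 162.0], [55.1, 55.8, 59.5, 63.1, 64.8]]
cube 189 [[66.2, 66.8, 73.5, 80.8, 82.5], [47.6, 50.3, 77.5, 103.4, 106.0], [70.6, 72.0, 74.9, 76.9, 77.7]]
bartail 365 [[-8.3, -7.0, 0.7, 8.1, 8.8], [-148.6, -143.8, -93.6, -42.8, -38.2], [45.0, 46.4, 49.3, 51.6, 52.4]]
side0.png
fjaw 60 [[64.1, 64.7, 72.5, 80.6, 80.9], [152.9, 155.6, 172.4, 182.7, 184.9], [51.9, 53.6, 59.5, 61.4, 61.8]]
cube 140 [[66.5, 67.0, 73.0, 7
[... 169 characters left out ...]
.7, 48.9, 50.3, 51.0]]
s2.png
fjaw 61 [[64.2, 64.5, 72.2, 79.3, 81.2], [152.0, 152.5, 169.7, 183.2, 185.1], [50.6, 51.4, 59.6, 61.8, 62.4]]
cube 142 [[66.2, 66.7, 72.7, 78.7, 81.1], [47.8, 48.6, 75.8, 105.8, 108.4], [69.7, 72.6, 74.5, 75.8, 76.9]]
bartail 575 [[-8.6, -8.2, -0.8, 7.8, 8.7], [-139.2, -137.7, -93.2, -42.2, -38.0], [44.1, 45.5, 49.0, 50.5, 51.1]]
s3.png
fjaw 58 [[64.3, 64.8, 72.3, 78.9, 80.6], [129.1, 136.2, 146.9, 158.3, 161.8], [51.1, 52.8, 59.8, 61.1, 61.6]]
cube 141 [[66.1, 66.4, 72.5, 79.0, 79.8], [47.5, 48.8, 75.6, 104.8, 107.7], [70.8, 72.6, 74.8, 76.1, 76.4]]
bartail 611 [[-8.7, -8.1, -0.8, 7.9, 8.8], [-149.1, -145.1, -98.7, -43.1, -37.9], [44.3, 46.4, 49.0, 50.4, 50.9]]
```

```bash
python3 -m crank '[{"x":0,"y":0,"z":0,"ax":0,"ay":0,"az":0,"hand":65},{"x":0,"y":0,"z":0,"ax":0,"ay":0,"az":0,"hand":65},{"x":0,"y":0,"z":0,"ax":0,"ay":0,"az":0,"hand":65},{"x":0,"y":0,"z":0,"ax":0,"ay":0,"az":0,"hand":65},{"x":0,"y":0,"z":0.03,"ax":0,"ay":0,"az":0,"hand":65},{"x":0,"y":0,"z":0.03,"ax":0,"ay":0,"az":0,"hand":65},{"x":0,"y":0,"z":0.03,"ax":0,"ay":0,"az":0,"hand":93},{"x":0,"y":0,"z":0.02,"ax":0,"ay":0,"az":0,"hand":93},{"x":-0.0035,"y":-0.031,"z":0,"ax":0,"ay":0,"az":0,"hand":93},{"x":-0.0035,"y":-0.031,"z":0,"ax":0,"ay":0,"az":0,"hand":93},{"x":-0.0035,"y":-0.031,"z":0,"ax":0,"ay":0,"az":0,"hand":93},{"x":-0.0035,"y":-0.031,"z":0,"ax":0,"ay":0,"az":0,"hand":93},{"x":-0.0035,"y":-0.031,"z":0,"ax":0,"ay":0,"az":0,"hand":93},{"x":0,"y":0,"z":0,"ax":0,"ay":0,"az":0,"hand":93},{"x":0,"y":0,"z":0,"ax":0,"ay":0,"az":0,"hand":93}]'
python3 - <<'E'
from h import *
s=ctrl.observe(); print(s['clock'],w2c(Q,s['ee_pos']),s['width'],s['ft_force'],s['eef_rot'][:2,0])
snap('side','s4.png');snap('top','t4.png');snap('wrist','w4.png')
for f in('t4.png','s4.png','w4.png'):
    C=cloud(f); print(f); box(C,64,90,100,250,50,70,'fjaw');box(C,66,90,43,120,69,80,'cube');box(C,40,60,110,145,50,70,'fpad');box(C,-100,-40,-60,0,45,65,'handle');box(C,-80,-60,5,60,45,65,'trig')
E
```

```text
clock: 6.42
ee_pos: [0.4892, -0.0955, 0.1475]
eef_rot: [[0.992, 0.124, -0.0], [0.124, -0.992, 0.0], [-0.0, -0.0, -1.0]]
ft_force: [-0.4, 0.3, 0.2]
width: 0.0855
6.4167 [-71.27078625  -0.99647404 147.51051991] 0.08551934789566172 [-0.42338434  0.30999262  0.20291274] [0.99224361 0.12430845]
t4.png
fjaw 96 [[64.1, 64.4, 72.3, 82.4, 83.5], [128.7, 133.7, 149.7, 160.9, 162.0], [55.2, 56.2, 59.6, 62.8, 63.5]]
cube 188 [[66.2, 66.9, 73.6, 80.8, 82.7], [47.7, 50.3, 77.3, 103.1, 105.8], [70.7, 71.7, 74.5, 76.7, 78.1]]
fpad 75 [[40.2, 41.4, 50.2, 59.3, 59.7], [126.4, 127.1, 135.1, 143.7, 144.4], [52.7, 56.8, 61.2, 63.8, 64.8]]
handle 0 
trig 0 
s4.png
fjaw 0 
cube 111 [[66.1, 66.7, 73.0, 78.8, 80.3], [47.0, 48.1, 66.5, 94.6, 99.5], [69.9, 71.3, 74.7, 76.3, 76.7]]
fpad 0 
handle 458 [[-99.1, -96.8, -70.6, -43.6, -40.6], [-34.1, -33.6, -27.8, -15.5, -13.4], [45.2, 46.7, 56.4, 59.0, 59.6]]
trig 83 [[-79.5, -79.1, -70.3, -61.5, -60.8], [24.8, 25.3, 28.2, 34.6, 36.1], [45.0, 46.5, 54.0, 57.9, 58.6]]
w4.png
fjaw 830 [[64.1, 64.5, 70.1, 76.3, 77.5], [127.6, 130.1, 147.1, 159.9, 161.3], [50.6, 53.1, 60.2, 62.0, 63.1]]
cube 1118 [[66.0, 66.3, 69.3, 72.2, 72.5], [47.8, 49.6, 77.1, 104.7, 107.1], [71.7, 73.7, 75.1, 76.3, 76.7]]
fpad 1010 [[40.2, 41.1, 50.1, 58.9, 59.7], [126.6, 126.9, 132.2, 144.0, 144.7], [50.4, 52.3, 61.6, 63.5, 64.1]]
handle 1916 [[-99.4, -96.8, -68.3, -42.7, -40.6], [-33.4, -32.5, -22.3, -12.7, -12.1], [49.1, 53.7, 57.8, 59.4, 59.9]]
trig 302 [[-79.8, -79.2, -70.0, -61.1, -60.2], [25.2, 26.0, 30.6, 35.4, 36.4], [48.3, 53.5, 56.8, 58.4, 58.7]]
```

View pics/w4.png

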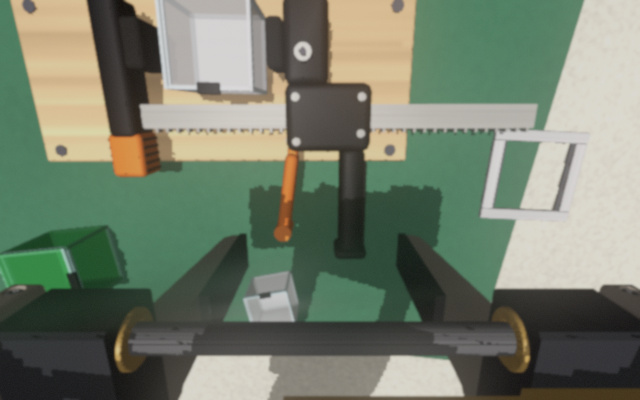

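```bash
python3 -m crank '[{"x":0,"y":0,"z":-0.03,"ax":0,"ay":0,"az":0,"hand":93},{"x":0,"y":0,"z":-0.03,"ax":0,"ay":0,"az":0,"hand":93},{"x":0,"y":0,"z":-0.03,"ax":0,"ay":0,"az":0,"hand":93},{"x":0,"y":0,"z":-0.02,"ax":0,"ay":0,"az":0,"hand":93},{"x":0,"y":0,"z":0,"ax":0,"ay":0,"az":0,"hand":93},{"x":0,"y":0,"z":0,"ax":0,"ay":0,"az":0,"hand":93}]' 8
python3 - <<'E'
from h import *
s=ctrl.observe(); print(s['clock'],w2c(Q,s['ee_pos']),s['width'],s['ft_force'])
im,d,p=snap('side','s5.png'); cv2.imwrite('pics/s5b.png',cv2.resize(im[130:330,180:480,::-1],None,fx=2.6,fy=2.6))
E
```

```text
clock: 7.07
ee_pos: [0.4889, -0.0933, 0.037]
eef_rot: [[0.992, 0.129, -0.003], [0.129, -0.992, 0.001], [-0.002, -0.001, -1.0]]
ft_force: [-0.6, -0.4, 0.1]
width: 0.0853
7.0667 [-71.2939104    1.25280691  37.00818672] 0.08534635448931831 [-0.56156908 -0.43444021  0.12342299]
```

View pics/s5b.png

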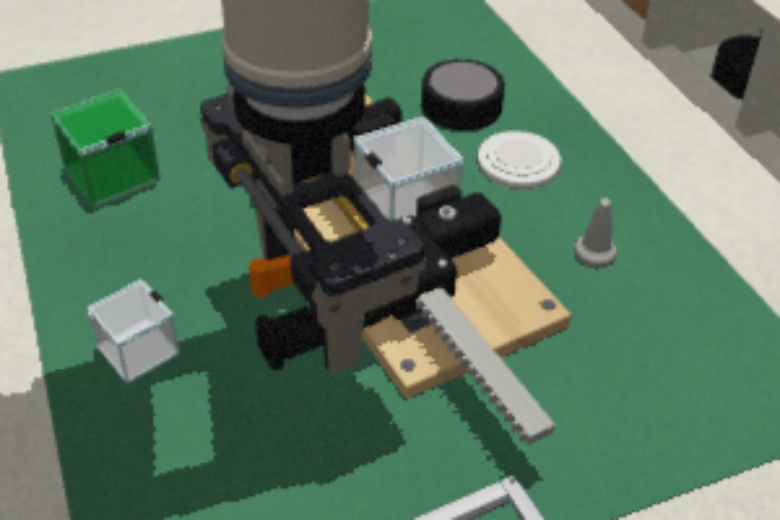

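```bash
python3 -m crank '[{"x":0.0008,"y":-0.0065,"z":0,"ax":0,"ay":0,"az":0,"hand":93},{"x":0.0008,"y":-0.0065,"z":0,"ax":0,"ay":0,"az":0,"hand":93},{"x":0.0008,"y":-0.0065,"z":0,"ax":0,"ay":0,"az":0,"hand":93}]' 8; python3 -m crank '[{"x":0.0008,"y":-0.0065,"z":0,"ax":0,"ay":0,"az":0,"hand":93},{"x":0.0008,"y":-0.0065,"z":0,"ax":0,"ay":0,"az":0,"hand":93}]'; python3 -m crank '[{"x":0.0008,"y":-0.0065,"z":0,"ax":0,"ay":0,"az":0,"hand":93},{"x":0,"y":0,"z":0,"ax":0,"ay":0,"az":0,"hand":93},{"x":0,"y":0,"z":0,"ax":0,"ay":0,"az":0,"hand":93}]'
python3 - <<'E'
from h import *
s=ctrl.observe(); print(s['clock'],w2c(Q,s['ee_pos']),s['width'],s['ft_force'])
snap('top','t6.png');snap('side','s6.png');
for f in('t4.png','t6.png','s4.png','s6.png'):
    C=cloud(f); print(f);box(C,64,90,90,250,50,68,'fjaw');box(C,66,90,43,120,69,80,'cube');box(C,40,60,90,145,50,66,'fpad');box(C,-8,8,-200,-120,43,56,'bartail')
E
```

```text
clock: 7.37
ee_pos: [0.4921, -0.1142, 0.0387]
eef_rot: [[0.992, 0.127, 0.001], [0.127, -0.992, 0.0], [0.001, -0.0, -1.0]]
ft_force: [-3.4, 7.2, 3.9]
width: 0.0852
clock: 7.53
ee_pos: [0.4935, -0.1272, 0.0385]
eef_rot: [[0.992, 0.126, 0.0], [0.126, -0.992, 0.001], [0.0, -0.001, -1.0]]
ft_force: [-1.5, 8.0, 3.7]
width: 0.0853
clock: 7.78
ee_pos: [0.4946, -0.1333, 0.0384]
eef_rot: [[0.992, 0.125, 0.001], [0.125, -0.992, 0.002], [0.001, -0.001, -1.0]]
ft_force: [-0.7, 9.5, 3.9]
width: 0.0858
7.7833 [-70.7214808  -39.16191388  38.43003029] 0.08577930340452018 [-0.73380993  9.45022155  3.86197121]
t4.png
fjaw 96 [[64.1, 64.4, 72.3, 82.4, 83.5], [128.7, 133.7, 149.7, 160.9, 162.0], [55.2, 56.2, 59.6, 62.8, 63.5]]
cube 188 [[66.2, 66.9, 73.6, 80.8, 82.7], [47.7, 50.3, 77.3, 103.1, 105.8], [70.7, 71.7, 74.5, 76.7, 78.1]]
fpad 75 [[40.2, 41.4, 50.2, 59.3, 59.7], [126.4, 127.1, 135.1, 143.7, 144.4], [52.7, 56.8, 61.2, 63.8, 64.8]]
bartail 129 [[-7.1, -6.2, 0.4, 7.3, 7.8], [-163.0, -160.6, -141.2, -122.1, -120.2], [44.8, 46.5, 49.3, 51.9, 52.7]]
t6.png
fjaw 94 [[64.4, 64.7, 72.0, 81.9, 83.5], [1
[... 296 characters left out ...]
5 [[-7.7, -6.6, 0.2, 7.3, 7.9], [-174.0, -172.1, -146.8, -123.0, -120.6], [46.1, 46.9, 49.1, 51.5, 52.1]]
s4.png
fjaw 0 
cube 111 [[66.1, 66.7, 73.0, 78.8, 80.3], [47.0, 48.1, 66.5, 94.6, 99.5], [69.9, 71.3, 74.7, 76.3, 76.7]]
fpad 0 
bartail 262 [[-8.0, -7.6, -0.7, 7.3, 7.8], [-162.4, -161.9, -143.3, -122.4, -120.1], [43.6, 45.3, 48.9, 50.4, 50.5]]
s6.png
fjaw 7 [[74.9, 75.0, 77.3, 80.1, 80.3], [128.7, 129.2, 132.1, 133.5, 133.7], [55.7, 55.8, 57.4, 61.0, 61.2]]
cube 144 [[66.0, 66.3, 72.7, 79.1, 81.4], [47.7, 48.5, 75.5, 104.4, 107.4], [70.1, 71.6, 74.8, 75.9, 76.5]]
fpad 0 
bartail 328 [[-7.9, -7.7, -0.7, 7.1, 7.9], [-173.3, -172.3, -149.3, -123.2, -120.7], [43.8, 45.6, 48.9, 50.4, 51.1]]
```

```bash
python3 -m crank '[{"x":-0.0008,"y":0.0065,"z":0,"ax":0,"ay":0,"az":0,"hand":93},{"x":-0.0008,"y":0.0065,"z":0,"ax":0,"ay":0,"az":0,"hand":93},{"x":-0.0008,"y":0.0065,"z":0,"ax":0,"ay":0,"az":0,"hand":93},{"x":-0.0008,"y":0.0065,"z":0,"ax":0,"ay":0,"az":0,"hand":93},{"x":-0.0008,"y":0.0065,"z":0,"ax":0,"ay":0,"az":0,"hand":93},{"x":-0.0006,"y":0.005,"z":0,"ax":0,"ay":0,"az":0,"hand":93},{"x":0,"y":0,"z":0,"ax":0,"ay":0,"az":0,"hand":93},{"x":0,"y":0,"z":0,"ax":0,"ay":0,"az":0,"hand":93}]' 8; python3 -m crank '[{"x":0.0008,"y":-0.0065,"z":0,"ax":0,"ay":0,"az":0,"hand":93},{"x":0.0008,"y":-0.0065,"z":0,"ax":0,"ay":0,"az":0,"hand":93},{"x":0.0008,"y":-0.0065,"z":0,"ax":0,"ay":0,"az":0,"hand":93},{"x":0.0008,"y":-0.0065,"z":0,"ax":0,"ay":0,"az":0,"hand":93},{"x":0.0008,"y":-0.0065,"z":0,"ax":0,"ay":0,"az":0,"hand":93}]'; python3 -m crank '[{"x":0.0006,"y":-0.005,"z":0,"ax":0,"ay":0,"az":0,"hand":93},{"x":0,"y":0,"z":0,"ax":0,"ay":0,"az":0,"hand":93},{"x":0,"y":0,"z":0,"ax":0,"ay":0,"az":0,"hand":93}]'
python3 - <<'E'
from h import *
s=ctrl.observe(); print(s['clock'],w2c(Q,s['ee_pos']),s['width'],s['ft_force'])
snap('top','t7.png');snap('side','s7.png');
for f in('t7.png','s7.png'):
    C=cloud(f); print(f);box(C,64,90,90,250,50,68,'fjaw');box(C,66,90,35,120,69,80,'cube');box(C,40,60,90,145,50,66,'fpad');box(C,-8,8,-200,-120,43,56,'bartail')
E
```

```text
clock: 8.55
ee_pos: [0.4897, -0.0957, 0.0375]
eef_rot: [[0.992, 0.128, -0.0], [0.128, -0.992, -0.0], [-0.0, 0.0, -1.0]]
ft_force: [-0.1, -0.1, -0.6]
width: 0.0856
clock: 8.97
ee_pos: [0.4927, -0.1288, 0.0372]
eef_rot: [[0.992, 0.126, -0.002], [0.126, -0.992, 0.001], [-0.002, -0.001, -1.0]]
ft_force: [-2.5, 8.1, 1.3]
width: 0.0856
clock: 9.22
ee_pos: [0.4936, -0.1335, 0.0372]
eef_rot: [[0.992, 0.125, -0.002], [0.125, -0.992, 0.002], [-0.001, -0.002, -1.0]]
ft_force: [-1.2, 9.3, -0.6]
width: 0.0853
9.2167 [-71.72916489 -39.19638899  37.17696553] 0.08534888608269477 [-1.24597079  9.27182368 -0.59882014]
t7.png
fjaw 96 [[64.1, 64.6, 71.5, 81.7, 83.6], [109.1, 113.3, 130.6, 141.7, 143.1], [53.6, 56.0, 59.8, 62.8, 63.1]]
cube 193 [[66.1, 66.8, 73.7, 81.2, 82.7], [47.4, 49.6, 77.2, 103.0, 105.7], [70.4, 71.8, 74.5, 76.8, 77.5]]
fpad 143 [[40.3, 41.2, 50.1, 59.0, 59.7], [107.9, 109.4, 125.4, 141.4, 142.9], [54.9, 56.9, 60.5, 63.7, 64.1]]
bartail 182 [[-7.5, -6.1, 0.6, 7.2, 7.7], [-182.0, -179.2, -151.3, -123.1, -120.5], [45.8, 46.5, 49.1, 51.6, 52.3]]
s7.png
fjaw 7 [[71.6, 72.3, 75.7, 79.7, 79.9], [125.9, 126.1, 127.7, 132.2, 132.9], [59.2, 59.2, 60.1, 61.0, 61.1]]
cube 141 [[66.3, 66.8, 72.7, 79.1, 80.4], [47.1, 48.1, 75.5, 105.1, 107.4], [69.7, 72.0, 74.6, 76.1, 76.7]]
fpad 0 
bartail 378 [[-8.0, -7.7, -0.8, 7.0, 7.8], [-181.6, -180.7, -154.2, -123.6, -120.7], [43.5, 45.6, 48.9, 50.3, 50.7]]
```

```bash
python3 -m crank '[{"x":-0.0008,"y":0.0065,"z":0,"ax":0,"ay":0,"az":0,"hand":93},{"x":-0.0008,"y":0.0065,"z":0,"ax":0,"ay":0,"az":0,"hand":93},{"x":-0.0008,"y":0.0065,"z":0,"ax":0,"ay":0,"az":0,"hand":93},{"x":-0.0008,"y":0.0065,"z":0,"ax":0,"ay":0,"az":0,"hand":93},{"x":-0.0008,"y":0.0065,"z":0,"ax":0,"ay":0,"az":0,"hand":93},{"x":-0.0006,"y":0.005,"z":0,"ax":0,"ay":0,"az":0,"hand":93},{"x":0,"y":0,"z":0,"ax":0,"ay":0,"az":0,"hand":93},{"x":0,"y":0,"z":0,"ax":0,"ay":0,"az":0,"hand":93}]' 8; python3 -m crank '[{"x":0.0008,"y":-0.0065,"z":0,"ax":0,"ay":0,"az":0,"hand":93},{"x":0.0008,"y":-0.0065,"z":0,"ax":0,"ay":0,"az":0,"hand":93},{"x":0.0008,"y":-0.0065,"z":0,"ax":0,"ay":0,"az":0,"hand":93},{"x":0.0008,"y":-0.0065,"z":0,"ax":0,"ay":0,"az":0,"hand":93},{"x":0.0008,"y":-0.0065,"z":0,"ax":0,"ay":0,"az":0,"hand":93}]'; python3 -m crank '[{"x":0.0006,"y":-0.005,"z":0,"ax":0,"ay":0,"az":0,"hand":93},{"x":0,"y":0,"z":0,"ax":0,"ay":0,"az":0,"hand":93},{"x":0,"y":0,"z":0,"ax":0,"ay":0,"az":0,"hand":93}]'
python3 - <<'E'
from h import *
s=ctrl.observe(); print(s['clock'],w2c(Q,s['ee_pos']),s['width'],s['ft_force'])
im,d,p=snap('top','t8.png');snap('side','s8.png');
cv2.imwrite('pics/t8b.png',cv2.resize(im[130:260,220:420,::-1],None,fx=4,fy=4))
for f in('t8.png','s8.png'):
    C=cloud(f); print(f);box(C,64,90,90,250,50,68,'fjaw');box(C,66,90,35,120,69,80,'cube');box(C,40,60,90,145,50,66,'fpad');box(C,-8,8,-200,-120,43,56,'bartail')
E
```

```text
clock: 9.98
ee_pos: [0.4903, -0.0959, 0.0378]
eef_rot: [[0.992, 0.128, 0.001], [0.128, -0.992, -0.0], [0.001, 0.001, -1.0]]
ft_force: [-0.2, 0.4, 0.5]
width: 0.085
clock: 10.4
ee_pos: [0.4929, -0.1287, 0.0373]
eef_rot: [[0.992, 0.126, -0.002], [0.126, -0.992, 0.001], [-0.002, -0.001, -1.0]]
ft_force: [-3.0, 8.7, 1.1]
width: 0.0855
clock: 10.65
ee_pos: [0.4938, -0.1334, 0.0373]
eef_rot: [[0.992, 0.125, -0.001], [0.125, -0.992, 0.002], [-0.001, -0.002, -1.0]]
ft_force: [-0.7, 9.4, 1.3]
width: 0.0854
10.65 [-71.48288714 -39.20477729  37.34202457] 0.08544507353630816 [-0.65190672  9.35631616  1.2860354 ]
t8.png
fjaw 92 [[64.3, 64.8, 72.7, 82.0, 83.6], [102.4, 106.7, 122.8, 133.9, 135.0], [55.2, 56.7, 60.1, 63.3, 64.4]]
cube 197 [[66.1, 66.9, 74.0, 81.4, 82.7], [41.1, 43.5, 70.7, 97.4, 99.8], [71.0, 72.0, 74.7, 77.0, 77.8]]
fpad 139 [[40.4, 41.2, 49.8, 58.7, 59.8], [100.9, 102.1, 117.9, 133.7, 135.3], [54.6, 56.5, 60.5, 63.6, 65.0]]
bartail 207 [[-7.5, -6.2, 0.5, 7.1, 7.7], [-189.8, -186.7, -155.6, -123.8, -120.4], [45.8, 46.4, 49.2, 51.6, 52.7]]
s8.png
fjaw 20 [[68.0, 68.6, 74.7, 80.1, 80.3], [119.5, 120.1, 123.6, 131.3, 133.0], [58.7, 58.9, 59.6, 61.5, 61.8]]
cube 151 [[66.3, 66.8, 72.9, 79.8, 81.7], [40.6, 41.9, 68.6, 98.2, 102.6], [69.6, 72.4, 74.7, 75.9, 76.3]]
fpad 0 
bartail 427 [[-7.9, -7.6, -0.4, 7.1, 7.9], [-189.3, -188.2, -158.5, -123.8, -120.6], [44.2, 46.2, 48.9, 50.4, 50.9]]
```

View pics/t8b.png

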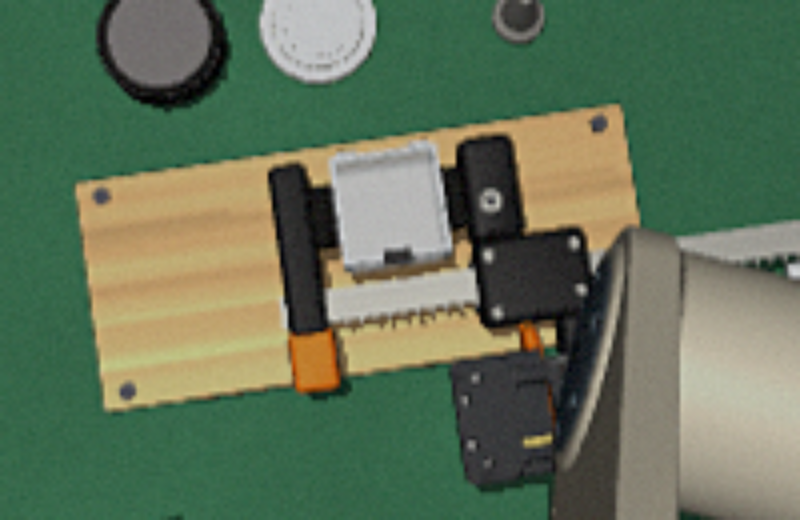

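```bash
python3 -m crank '[{"x":-0.0008,"y":0.0065,"z":0,"ax":0,"ay":0,"az":0,"hand":93},{"x":-0.0008,"y":0.0065,"z":0,"ax":0,"ay":0,"az":0,"hand":93},{"x":-0.0008,"y":0.0065,"z":0,"ax":0,"ay":0,"az":0,"hand":93},{"x":-0.0008,"y":0.0065,"z":0,"ax":0,"ay":0,"az":0,"hand":93},{"x":-0.0008,"y":0.0065,"z":0,"ax":0,"ay":0,"az":0,"hand":93},{"x":-0.0006,"y":0.005,"z":0,"ax":0,"ay":0,"az":0,"hand":93},{"x":0,"y":0,"z":0,"ax":0,"ay":0,"az":0,"hand":93},{"x":0,"y":0,"z":0,"ax":0,"ay":0,"az":0,"hand":93}]' 8; python3 -m crank '[{"x":0.0008,"y":-0.0065,"z":0,"ax":0,"ay":0,"az":0,"hand":93},{"x":0.0008,"y":-0.0065,"z":0,"ax":0,"ay":0,"az":0,"hand":93}]'; python3 -m crank '[{"x":0.0006,"y":-0.005,"z":0,"ax":0,"ay":0,"az":0,"hand":93}]';  python3 -m crank '[{"x":0.0006,"y":-0.005,"z":0,"ax":0,"ay":0,"az":0,"hand":93},{"x":0,"y":0,"z":0,"ax":0,"ay":0,"az":0,"hand":93}]'; python3 -m crank '[{"x":0.0004,"y":-0.003,"z":0,"ax":0,"ay":0,"az":0,"hand":93},{"x":0,"y":0,"z":0,"ax":0,"ay":0,"az":0,"hand":93}]'
python3 - <<'E'
from h import *
s=ctrl.observe(); print(s['clock'],w2c(Q,s['ee_pos']),s['width'],s['ft_force'])
E
```

```text
clock: 11.42
ee_pos: [0.4902, -0.0958, 0.0378]
eef_rot: [[0.992, 0.128, 0.001], [0.128, -0.992, -0.0], [0.001, 0.001, -1.0]]
ft_force: [0.4, -0.2, -0.5]
width: 0.0856
clock: 11.58
ee_pos: [0.4908, -0.1091, 0.0375]
eef_rot: [[0.992, 0.128, -0.001], [0.128, -0.992, 0.0], [-0.001, -0.001, -1.0]]
ft_force: [-2.4, 2.6, 0.7]
width: 0.0856
clock: 11.67
ee_pos: [0.4913, -0.1145, 0.0374]
eef_rot: [[0.992, 0.127, -0.002], [0.127, -0.992, 0.0], [-0.001, -0.001, -1.0]]
ft_force: [-3.1, 3.6, 1.6]
width: 0.0855
clock: 11.83
ee_pos: [0.4917, -0.1196, 0.0373]
eef_rot: [[0.992, 0.126, -0.002], [0.126, -0.992, 0.001], [-0.002, -0.001, -1.0]]
ft_force: [-2.9, 5.5, 2.2]
width: 0.0856
clock: 12.0
ee_pos: [0.4919, -0.1219, 0.0373]
eef_rot: [[0.992, 0.126, -0.002], [0.126, -0.992, 0.002], [-0.002, -0.002, -1.0]]
ft_force: [-3.1, 8.7, 3.5]
width: 0.0849
12.0 [-71.95675957 -27.47787929  37.27944123] 0.08494876878085185 [-3.12368127  8.69101757  3.51739075]
```

```bash
python3 -m crank '[{"x":0.0004,"y":-0.003,"z":0,"ax":0,"ay":0,"az":0,"hand":93},{"x":0,"y":0,"z":0,"ax":0,"ay":0,"az":0,"hand":93}]' | grep -v rot; python3 -m crank '[{"x":0.0003,"y":-0.002,"z":0,"ax":0,"ay":0,"az":0,"hand":93},{"x":0,"y":0,"z":0,"ax":0,"ay":0,"az":0,"hand":93},{"x":0,"y":0,"z":0,"ax":0,"ay":0,"az":0,"hand":93}]' | grep -v rot
python3 - <<'E'
from h import *
s=ctrl.observe(); print(s['clock'],w2c(Q,s['ee_pos']),s['width'],s['ft_force'])
E
```

```text
clock: 12.17
ee_pos: [0.4922, -0.1243, 0.0372]
ft_force: [-3.0, 11.4, 3.4]
width: 0.0858
clock: 12.42
ee_pos: [0.4923, -0.1256, 0.0372]
ft_force: [-2.1, 16.1, 3.8]
width: 0.086
12.4167 [-72.03473718 -31.28145964  37.19551829] 0.08595265420744466 [-2.06008401 16.1289596   3.84891692]
```

```bash
python3 -m crank '[{"x":0,"y":0,"z":0,"ax":0,"ay":0,"az":0,"hand":93},{"x":0,"y":0,"z":0,"ax":0,"ay":0,"az":0,"hand":93},{"x":0,"y":0,"z":0,"ax":0,"ay":0,"az":0,"hand":93},{"x":0,"y":0,"z":0,"ax":0,"ay":0,"az":0,"hand":93},{"x":0,"y":0,"z":0,"ax":0,"ay":0,"az":0,"hand":93},{"x":0,"y":0,"z":0,"ax":0,"ay":0,"az":0,"hand":93}]' | grep -v rot
python3 - <<'E'
from h import *
s=ctrl.observe(); print(s['clock'],w2c(Q,s['ee_pos']),s['width'],s['ft_force'])
im,d,p=snap('top','t9.png');im2,_,_=snap('side','s9.png')
cv2.imwrite('pics/t9b.png',np.hstack([cv2.resize(im[130:260,230:400,::-1],(400,306)),cv2.resize(im2[130:260,240:410,::-1],(400,306))]))
for f in('t9.png','s9.png'):
    C=cloud(f); print(f);box(C,64,90,110,250,50,68,'fjaw');box(C,66,90,35,120,69,80,'cube');box(C,-8,8,-210,-120,43,56,'bartail')
E
```

```text
clock: 12.92
ee_pos: [0.4923, -0.1255, 0.0372]
ft_force: [-2.5, 16.1, 3.8]
width: 0.0864
12.9167 [-72.03722323 -31.15799678  37.19154914] 0.0864210425914258 [-2.49727596 16.09351931  3.844739  ]
t9.png
fjaw 83 [[64.3, 64.8, 73.7, 82.2, 83.4], [111.2, 112.3, 121.6, 131.8, 132.7], [54.1, 55.3, 59.6, 61.7, 62.5]]
cube 198 [[66.2, 66.7, 74.2, 81.1, 82.8], [41.2, 43.6, 70.5, 97.4, 99.8], [72.0, 72.6, 74.5, 76.9, 78.0]]
bartail 215 [[-7.7, -6.2, 0.6, 7.2, 7.9], [-192.0, -189.1, -156.6, -123.7, -120.6], [45.7, 46.2, 49.0, 51.8, 52.8]]
s9.png
fjaw 29 [[64.8, 65.1, 71.8, 80.1, 80.5], [118.2, 118.4, 124.7, 130.2, 132.2], [58.7, 58.7, 60.4, 61.4, 61.9]]
cube 148 [[66.4, 66.8, 73.3, 79.5, 81.7], [41.3, 42.0, 67.9, 98.9, 102.1], [70.5, 72.5, 74.7, 76.2, 76.5]]
bartail 447 [[-7.9, -7.6, -0.7, 7.0, 7.7], [-191.9, -191.0, -159.6, -124.4, -120.8], [43.6, 45.7, 48.9, 50.5, 51.1]]
```

View pics/t9b.png

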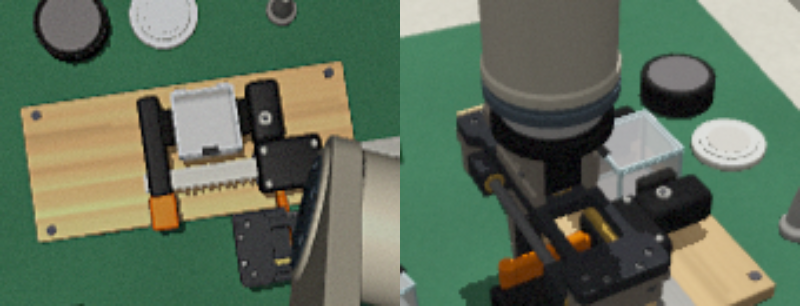

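```bash
python3 -m crank '[{"x":0,"y":0,"z":0,"ax":0,"ay":0,"az":0,"hand":93},{"x":0,"y":0,"z":0,"ax":0,"ay":0,"az":0,"hand":93},{"x":0,"y":0,"z":0,"ax":0,"ay":0,"az":0,"hand":93},{"x":0,"y":0,"z":0,"ax":0,"ay":0,"az":0,"hand":93},{"x":0,"y":0,"z":0,"ax":0,"ay":0,"az":0,"hand":93},{"x":0,"y":0,"z":0,"ax":0,"ay":0,"az":0,"hand":93}]' | grep -v rot
python3 - <<'E'
from h import *
s=ctrl.observe(); f=s['ft_force']; ok=13<f[1]<19; print(s['clock'],s['width'],f,ok)
if ok: print(ctrl.sign_off())
E
```

```text
clock: 13.52
ee_pos: [0.4923, -0.1255, 0.0372]
ft_force: [-2.1, 15.3, 2.8]
width: 0.0859
13.5167 0.08593736192129851 [-2.09622693 15.34279196  2.77866604] True
the job is handed in; nothing more can be done
None
```

The cube is clamped between both pads, and I handed the job in at 13.5 s with the trigger still squeezed.

- **Far jaw:** I slid it about 25 mm by the orange grip and let go with its pad about 19 mm short of the cube.
- **Pumping:** I made three full strokes of about 11, 8 and 8 mm, pushing with the trigger-side finger only and the grip set to 8 N. A fourth, part stroke is the one I stopped and held.

**Last checks:**
- **Squeeze:** It read 16.1, 16.1 and 15.3 N over the last 1.1 s, which by your figures means roughly 16–18 N on the cube.
- **Cube:** It sits against the near pad (y about 40 to 100 mm in the clamp frame). It did not move during the last stroke, while the bar advanced a further 2–3 mm.
- **Pad squash:** I put it at about 3.3 mm, with about 1 mm of uncertainty. It is inferred from how far the jaw moved, not measured directly.

**Disagreement:** The wrist camera placed things about 1–2 mm off from the top and side cameras in my first measurement. I went by the top and side views.

The robot never moved onto the cube. I never moved the robot to the filter shells, blower tip, lens cap or filter frame, but I made no final position check on them.

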